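# Find the strongbox key and turn the lock

## Robot

A 6-joint arm with a two-finger parallel gripper is mounted at the origin on the work surface; the furniture and walls round the work are solid. World frame = base frame: x ahead of the robot, y to its left, z up, the work surface at z = 0. Lengths are in m, angles in rad, forces in N, time in s.
With the tool pointing down it reaches from about 0.375 to 0.9 m from the base axis. Payload 3.1 kg.
Tool frame: the origin (TCP) lies at the centre of the arm's flange, where the gripper is bolted on; the fingertips stand 182 mm ahead of it and the grasp point (between the pads) lies 164 mm ahead of it; z points along the fingers, y is the line along which they close (so a half turn about z gives the same grasp; the last joint's range is limited). The gripper opens to 87 mm and grips with 3 to 60 N. Pads are 19 mm wide; open, the fingers measure 117 mm over their backs; the gripper's body (75 mm by 190 mm) begins 51 mm behind the grasp point.
Start: joints at [-0.858, 0.527, 1.433, -0, 1.181, -0.178], TCP at [0.486, -0.392, 0.405] pointing down, gripper open.
Joint ranges: [-3.08, 3.08], [-0.75, 2.2], [0.22, 2.44], [-1.43, 4.57], [0, 2.65], [-2.85, 2.85]. Speed limits (rad/s): [2.79, 2.79, 3.14, 3.14, 3.14, 3.14].

## Interface

Orientations are given as a unit quaternion [x, y, z, w].
In Python, from rig import * gives the robot as it stands.
- The arm moves only by the tool move_arm, never from a script. Its argument "commands" is a list that holds one entry, the list of rows, each a list of 6 numbers: the shift along the tool's x, y, z in units of 40 mm (1.0 is 40 mm), then the turn, a rotation vector about the tool's x, y, z in rad. A call has 1 to 12 rows; each row is the pose to reach, as a shift and turn from the pose commanded when the call began, along the tool's axes at that moment; what a row does not reach only later rows make up. A row lasts 1/8 s, in which the tool goes at most 62.5 mm and 10.7 degrees, less where a joint would pass 70% of its speed; a pose out of reach is approached as far as the arm can. A call with a gripper value outside its range is refused whole. "claw" is the closure, from -1 (fully open) to 1 (shut), so that 0 is half open, set as the call begins (left out, the last holds). The fingers move at their own pace and stop on an object; "squeeze" is the grip in N (left out, the last holds). Time passes only in rows, so rows that repeat a pose let the fingers close. It gives the time, the measured TCP pose, the force, the opening and the grip force at its end, in the units of the state.
- get_obs(): the state, without advancing time (a new reading comes with each control period).
- camera(name): name is "scene" or "top" or "wrist"; returns a dict with "pixels" (384x512x3 uint8, blue, green, red), "range_z" (384x512 float32, m along the optical axis (not along the pixel's ray), 0 where there is no reading), "camera_matrix" (3x3 intrinsics, pixels), "D" ([k1, k2, p1, p2, k3] as OpenCV has them; the pictures are not rectified), "extrinsics" (4x4, takes a point from world to camera coordinates). Camera axes: x right, y up, looking along -z (the intrinsics and any distortion apply to the point x, -y, -z); pixel columns grow to the right and rows downward; lengths in m; the calibration is good to about 2 mm. A picture is of the moment at which its call begins.
- hand_in(): hands the job in; it is judged then, once.
The state is a dict: "time": time; "q": joint angles; "joint_velocities": joint speeds; "joint_torque": joint torques, N m; "position": TCP position; "tool_rot": TCP orientation; "ft_force": force on the tool from outside, world axes, zero at the start; "moment": the same for the moment, N m; "grip_width": finger opening in m; "grip_force": force on a finger pad.
Only numpy, scipy, OpenCV 4.12 (cv2) and the standard library are available. Lean on these libraries where they do the work, as an engineer would, in place of code of your own. Each camera call takes 0.05 s, during which the arm holds its last target. There are 200 camera calls.

## Task

One of the three steel keys standing in the wooden rack fits the lock in the lid of the grey strongbox: the one whose bit passes both sides of the bar across the middle of the keyhole. Put that key all the way down into the keyhole, then turn it clockwise (seen from above) until the lock comes to its stop, and leave it standing in the lock.

Things in the scene. Friction and masses are not known exactly. Their poses are not given: they have to be found in the camera images.
- fork_key: The right key: dark steel, upright in the rack, two-pronged bit down. Origin: centre of its collar's underside, z up. Collar 36 mm wide, 6 mm thick, with 50 mm cross bar along y; neck 12 mm wide; flat bow (grip) z = 16 to 56 mm, 12 mm thick (x), 40 mm wide (y). Prongs 8 x 10 mm at y = +-20 mm, down to z = -52 mm, 30 mm gap between. Same after a half turn. 0.15 kg, loose.
- key_rack: Fixed wooden rack 60 (x) x 282 (y) x 105 mm, origin under its centre. Keys hang by their collars on two rods along y (tops 95 mm up, 23 mm apart) at y = -83, 0 and 83 mm, in any order; lift 60 mm to clear. The two wrong keys have the same collar, bar and bow, but the bit is one solid blade 50 mm wide on one, a single middle peg 12 mm wide on the other: neither enters the lock.
- lock_face (a point): Centre of the lock barrel's face, 72 mm up, in the lid of the fixed grey strongbox (140 x 150 mm, lid 70 mm up), in a ring of 37 mm inner radius, 3 mm proud. Keyhole: slot 64 mm along y, 18 mm wide (x), over 60 mm deep, with a fixed bar 8 mm wide across its middle. z up; turns with the barrel. A key fully in rests its collar on this face, its y along the slot's, either way.
- lock (a joint): Angle of the lock barrel, rad: 0 to 0.12 at the start (locked), growing clockwise seen from above to the stop at 1.05 (60 degrees, open). Light friction (0.06 N m), no spring: it stays where it is left. The key has play in the slot, about 0.22 rad each way, so it must itself turn some 1.3 rad (75 degrees) from straight to bring the barrel to its stop.
Things that resemble listed ones, but are neither listed nor needed, are in the scene too. Leave any green or turquoise look-alike of the fork_key alone.

How it is judged:
By the outcome, as a careful person would: the job done as asked, in the order asked, and still so for the second after the job is handed in, with the robot touching nothing.
It also fails if it takes over 42 s, if anything falls off the work surface, if the arm or the gripper's body presses on something with over 40 N, if the wrist force passes 120 N, or if a joint passes its speed limit or range.

## Working session

There is one attempt and no reset: what is moved stays moved. The work goes in short steps, Python scripts to look and compute and a tool call to move; the robot and the scene stay as the last step left them, time stands still between calls to the robot, and variables do not carry over. Pictures are saved under pics/ and viewed, at most 10 in all, crops included, and the job is handed in when it is done.

Besides the shell and the picture viewer there is one more tool, called after "Request:" by a JSON object that holds its "api" and its "payload", one argument or row to a line. move_arm: Moves the arm, as the interface text tells. Its arguments: {"type":"object","properties":{"commands":{"type":"array","items":{"type":"array","items":{"type":"array","items":{"type":"number"}}}},"claw":{"type":"number"},"squeeze":{"type":"number"}},"required":["commands"]}

```bash
mkdir -p pics; cat > h.py <<'E'
from rig import *
import numpy as np, cv2
def cap(n):
    c=camera(n); np.savez(f'{n}.npz',**{k:np.array(v) for k,v in c.items()}); return c
def load(n): return dict(np.load(f'{n}.npz'))
def w(c,u,v,z=None,d=None):
    "pixel->world on plane z, or by depth"
    K=np.array(c['camera_matrix']);E=np.array(c['extrinsics'])
    p=cv2.undistortPoints(np.array([[[u,v]]],float),K,np.array(c['D'],float))[0,0]
    r=np.array([p[0],-p[1],-1.]); R=E[:3,:3]; o=-R.T@E[:3,3]; g=R.T@r
    if z is not None: return o+g*(z-o[2])/g[2]
    if d is None: d=c['range_z'][int(round(v)),int(round(u))]
    return o+g*d
E
python3 - <<'E'
from h import *
a=cap('scene');b=cap('top');cap('wrist')
cv2.imwrite('pics/a.png',cv2.resize(a['pixels'],(800,600)))
cv2.imwrite('pics/b.png',cv2.resize(b['pixels'],(800,600)))
print(get_obs())
E
```

```text
{'time': 0.15, 'q': array([-8.57511604e-01,  5.28264915e-01,  1.43361349e+00, -3.01526534e-05,
        1.18139453e+00, -1.78484962e-01]), 'joint_velocities': array([ 0.00055813, -0.0021611 , -0.00376033,  0.00139199, -0.00086636,
        0.00163952]), 'joint_torque': array([ 6.76993386e-04, -4.40430987e+01, -1.76842672e+01,  6.33814861e-02,
        5.52562997e-02, -1.05329439e-04]), 'position': array([ 0.48621262, -0.39229283,  0.40398687]), 'tool_rot': array([ 9.02226633e-01,  4.31261402e-01, -2.35433368e-04, -8.06599698e-04]), 'ft_force': array([ 0.18643533, -0.79145992, -0.76170691]), 'moment': array([ 4.09118565e-02, -1.51894893e-02, -6.90143954e-05]), 'grip_force': 0.0, 'grip_width': 0.08678239937446314}
```

View pics/a.png

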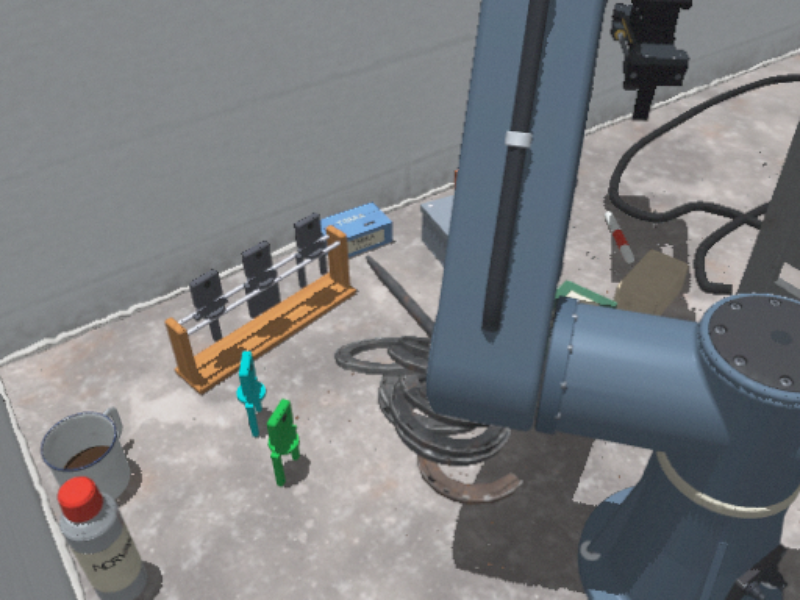

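View pics/b.png

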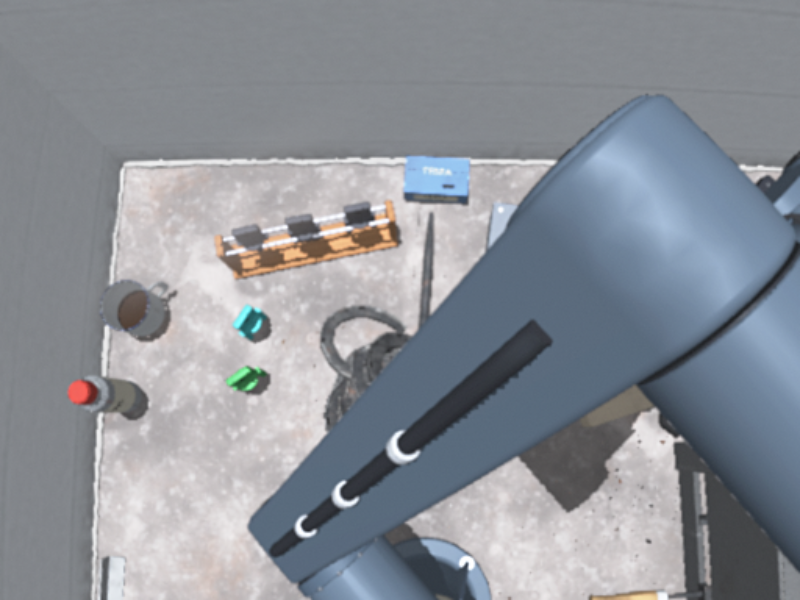

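Picture a shows the rack with three dark keys at (208,295), (258,270) and (310,240): they look like a peg, a blade and a fork. The turquoise (250,395) and green (283,440) keys are look-alikes. Picture b has the same keys at (247,236), (302,226) and (358,214), and the strongbox is mostly hidden behind the arm near (500,220). I'll confirm the key in a crop and measure.

```bash
python3 - <<'E'
from h import *
a=load('scene');b=load('top')
# scene crop x 100-240,y125-255
c1=cv2.resize(a['pixels'][125:255,105:235],(520,520),interpolation=cv2.INTER_CUBIC)
cv2.imwrite('pics/c.png',c1)
c2=cv2.resize(b['pixels'][120:185,130:260],(800,400),interpolation=cv2.INTER_CUBIC)
cv2.imwrite('pics/d.png',c2)
s=.64
for n,u,v in [('k1',247,232),('k2',302,222),('k3',358,211),('rackend',390,205),('rackL',220,240),('boxc',500,210)]:
    print(n,w(b,u*s,v*s).round(3), w(b,u*s,v*s,z=.15).round(3))
for n,u,v in [('k1',208,290),('k2',258,260),('k3',308,232),('box',440,215)]:
    print(n,w(a,u*s,v*s).round(3))
E
```

```text
k1 [0.555 0.263 0.15 ] [0.555 0.263 0.15 ]
k2 [0.57  0.182 0.149] [0.57  0.182 0.15 ]
k3 [0.589 0.101 0.145] [0.587 0.1   0.15 ]
rackend [0.612 0.054 0.104] [0.596 0.053 0.15 ]
rackL [0.556 0.317 0.104] [0.543 0.303 0.15 ]
boxc [ 0.616 -0.121  0.073] [ 0.59  -0.109  0.15 ]
k1 [0.554 0.268 0.133]
k2 [0.57  0.191 0.136]
k3 [0.587 0.108 0.135]
box [ 0.589 -0.117  0.072]
```

View pics/c.png

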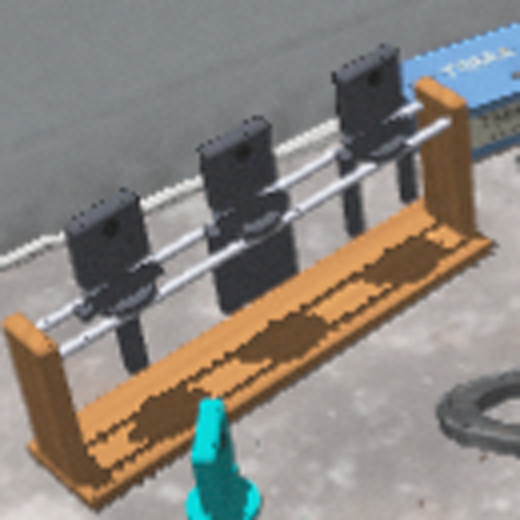

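View pics/d.png

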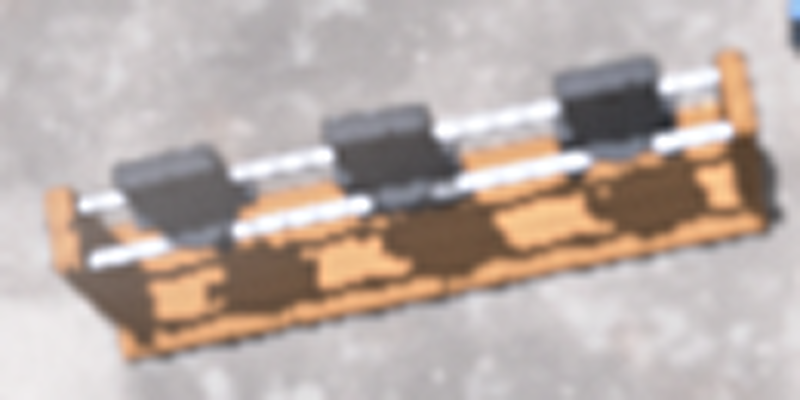

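The crop settles it. The left key (110,250) is a peg, the middle one (250,215) a blade. The right one (375,110) has two prongs with a gap between, so it is the fork key. Next I'll get its exact position and the clearance around it.

```bash
cat >> h.py <<'E'
def cloud(c):
    K=np.array(c['camera_matrix']);E=np.array(c['extrinsics']);R=E[:3,:3]
    d=c['range_z'];v,u=np.nonzero(d>0)
    p=cv2.undistortPoints(np.stack([u,v],1).astype(float)[:,None],K,np.array(c['D'],float))[:,0]
    X=np.c_[p[:,0],-p[:,1],-np.ones(len(u))]*d[v,u][:,None]
    return (X-E[:3,3])@R, c['pixels'][v,u]
E
python3 - <<'E'
from h import *
for n in('top','scene'):
    c=load(n);P,col=cloud(c)
    print(n,'cam',(-c['extrinsics'][:3,:3].T@c['extrinsics'][:3,3]).round(2))
    for k in[(.555,.263),(.57,.184),(.588,.1)]:
        m=(np.hypot(*(P[:,:2]-k).T)<.035)&(P[:,2]>.115)&(P[:,2]<.17)
        q=P[m];t=q[q[:,2]>q[:,2].max()-.006]
        print(len(q),'zmax',q[:,2].max().round(4),'top mean',t.mean(0).round(4),len(t),'ext',q.min(0).round(3),q.max(0).round(3))
    m=(P[:,0]>.62)&(P[:,2]>.2)&(abs(P[:,1]-.1)<.1); print('wall x',np.percentile(P[m,0],[1,50]) if m.any() else None)
    m=(P[:,0]>.55)&(P[:,0]<.72)&(P[:,1]<.04)&(P[:,1]>-.1)&(P[:,2]>.03)&(P[:,2]<.2); print('blue',P[m].min(0).round(3),P[m].max(0).round(3))
E
```

```text
top cam [0.27 0.03 1.07]
167 zmax 0.1555 top mean [0.5587 0.2664 0.1513] 56 ext [0.549 0.249 0.115] [0.568 0.287 0.155]
167 zmax 0.1539 top mean [0.575  0.1886 0.1504] 71 ext [0.566 0.168 0.115] [0.582 0.209 0.154]
162 zmax 0.1536 top mean [0.5932 0.1011 0.1501] 79 ext [0.584 0.082 0.116] [0.601 0.121 0.154]
wall x [0.7310146  0.73312937]
blue [ 0.555 -0.1    0.031] [0.72  0.035 0.07 ]
scene cam [-0.19  0.47  0.75]
359 zmax 0.1545 top mean [0.5585 0.2696 0.1509] 92 ext [0.549 0.249 0.115] [0.571 0.29  0.154]
327 zmax 0.1536 top mean [0.5748 0.1906 0.1505] 90 ext [0.566 0.17  0.115] [0.584 0.211 0.154]
287 zmax 0.1549 top mean [0.5932 0.1046 0.1511] 67 ext [0.583 0.083 0.115] [0.604 0.125 0.155]
wall x [0.73052701 0.73452948]
blue [ 0.55 -0.1   0.03] [0.72  0.036 0.073]
```

Request:
{"api": "move_arm", "payload": {
  "commands": [
    [[0,0,0,0,0,-0.18],[0,0,0,0,0,-0.36],[0,0,0,0,0,-0.54],[0,0,0,0,0,-0.72],[0,0,0,0,0,-0.88]]
  ],
  "claw": -1,
  "squeeze": 40
}}

```text
time: 0.78
position: [0.4863, -0.3923, 0.4043]
tool_rot: [0.63, 0.776, 0.0, -0.0]
ft_force: [-0.4, -0.4, -0.1]
grip_width: 0.0868
grip_force: 0.0
```

Request:
{"api": "move_arm", "payload": {
  "commands": [
    [[1.2,0.55,0,0,0,0],[2.4,1.1,0,0,0,0],[3.6,1.7,0,0,0,0],[4.8,2.25,0,0,0,0],[6,2.8,0,0,0,0],[6,2.8,0,0,0,0]]
  ]
}}

```text
time: 1.52
position: [0.5483, -0.1313, 0.4045]
tool_rot: [0.63, 0.776, 0.0, -0.001]
ft_force: [0.4, 0.4, -0.7]
grip_width: 0.0867
grip_force: 0.0
```

```bash
python3 - <<'E'
from h import *
c=cap('wrist');P,_=cloud(c)
print((-c['extrinsics'][:3,:3].T@c['extrinsics'][:3,3]).round(3))
cv2.imwrite('pics/e.png',cv2.resize(c['pixels'],(800,600)))
E
```

```text
[ 0.531 -0.056  0.385]
```

View pics/e.png

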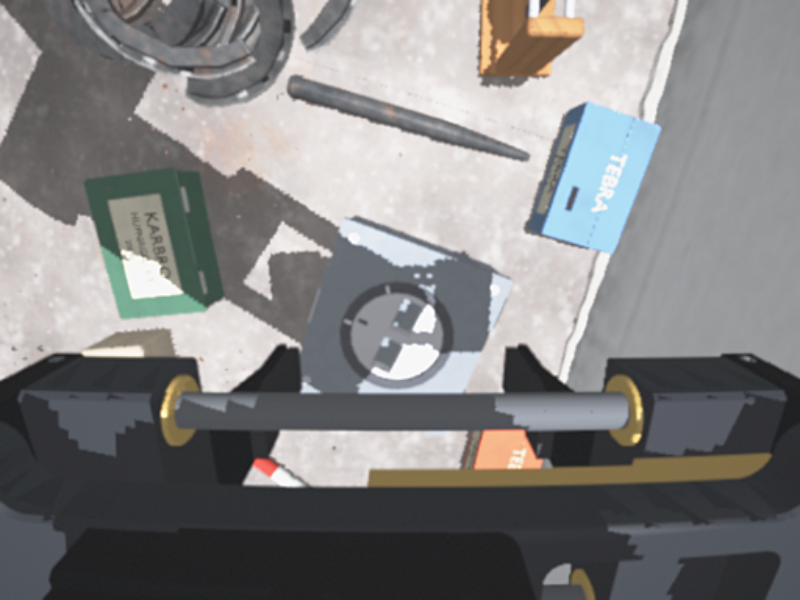

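The wrist view shows the strongbox lid with the lock ring centred near (398,333). The slot runs from about (430,280) to (380,375), with the bar across its middle near (408,325). I'll enlarge that part and read the slot from depth.

```bash
python3 - <<'E'
from h import *
c=load('wrist');P,_=cloud(c)
cv2.imwrite('pics/f.png',cv2.resize(c['pixels'][165:260,195:330],(800,563),interpolation=cv2.INTER_CUBIC))
L=w(c,398*.64,333*.64,z=.072);print('lock guess',L.round(4))
m=(np.hypot(*(P[:,:2]-L[:2]).T)<.05)
q=P[m];print(np.percentile(q[:,2],[1,5,25,50,75,95,99]).round(4))
ring=q[(q[:,2]>.0735)];print('ring',len(ring),ring[:,:2].mean(0).round(4))
s=q[(q[:,2]<.064)];print('slot',len(s),cv2.minAreaRect((s[:,:2]*1000).astype(np.float32)))
d=c['range_z'];print((d[170:255:3,200:325:4]*1000).astype(int))
E
```

```text
lock guess [ 0.5525 -0.1704  0.072 ]
[0.0024 0.0037 0.0709 0.0723 0.0745 0.0765 0.3073]
ring 1569 [ 0.5563 -0.1675]
slot 407 ((554.7334594726562, -184.20541381835938), (73.0730209350586, 25.99664878845215), 75.13627624511719)
[[390 389 389 318 319 318 320 318 320 319 319 319 319 318 319 319 319 318
  318 318 318 319 318 318 317 319 327 358 376 391 390 390]
 [392 391 392 319 319 319 319 321 319 320 320 319 321 320 320 320 320 320
  319 320 319 319 319 321 320 320 320 321 327 361 391 391]
 [392 393 322 321 321 320 321 322 322 321 321 319 321 320 321 321 321 321
  321 321 321 320 323 322 322 319 319 321 320 321 328 393]
 [395 394 322 323 322 321 322 323 321 321 321 323 321 323 321 322 323 320
  322 322 322 321 321 322 322 321 321 322 322 321 322 321]
 [396 394 323 323 324 322 322 323 323 322 324 319 318 318 318 318 323 321
  323 322 323 323 324 323 323 324 323 322 322 321 322 324]
 [398 328 324 324 324 324 324 323 324 319 319 318 318 318 319 319 319 319
  324 322 324 323 323 325 326 325 324 324 323 323 323 324]
 [398 328 325 326 325 326 324 325 319 318 320 319 319 322 321 320 319 320
  
[... 2283 characters left out ...]
5 345 344 421 422 420 422 421 171]
 [346 345 346 344 345 346 346 345 346 341 340 343 341 342 341 340 340 339
  339 345 347 345 346 345 346 422 422 423 422 422 422 170]
 [346 347 347 347 346 345 347 347 348 346 341 341 340 340 341 341 342 341
  346 347 347 347 348 347 348 425 423 424 423 423 425 170]
 [349 348 348 348 347 348 348 348 347 348 348 348 343 344 343 347 348 348
  348 347 346 348 347 347 348 425 426 424 425 425 424 169]
 [ 88  87  87  88  89  87  88  87  88  88  88  88  88  87  88  87  87  89
   87  88  88  89  87  88  89  89  88  88  88  88  88  89]
 [ 87  86  86  87  85  86  86  85  87  85  86  86  86  85  86  86  86  86
   86  85  85  86  87  87  86  86  86  86  87  86  86  86]]
```

View pics/f.png

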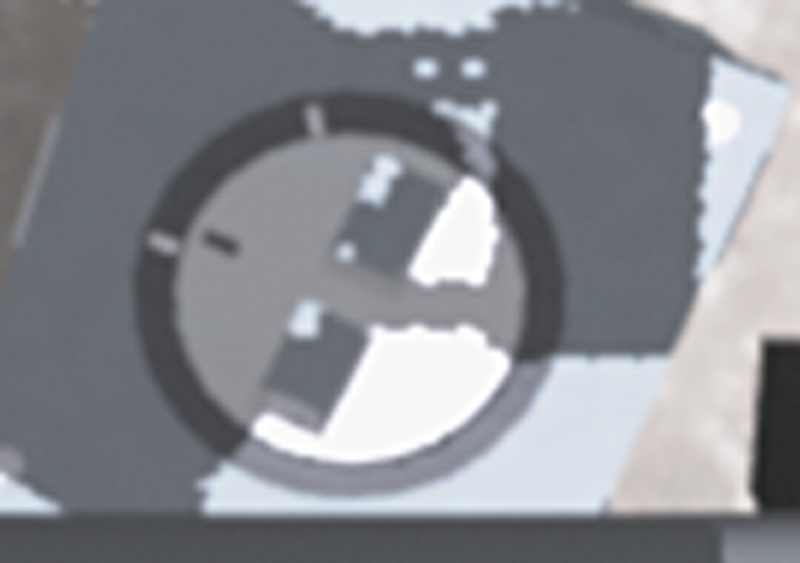

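The crop shows the barrel's inner rim centred at (351,298). The slot's right edge runs (450,190) to (325,432) and its left edge (378,152) to (262,402). The barrel mark sits at the left tick (locked), and the other tick is clockwise of it.

```bash
cat >> h.py <<'E'
def crop(c,x,y,z): return w(c,195+x/5.926,165+y/5.926,z=z)[:2]
E
python3 - <<'E'
from h import *
c=load('wrist')
print('center',crop(c,351,298,.0735).round(4))
# inner ring fit using points
pts=np.array([crop(c,x,y,.0745) for x,y in[(177,290),(525,300),(345,132),(355,465),(235,420)]])
A=np.c_[2*pts,np.ones(len(pts))];s=np.linalg.lstsq(A,(pts**2).sum(1),rcond=None)[0];print('fit',s[:2].round(4),np.sqrt(s[2]+s[:2]@s[:2]).round(4))
C=s[:2]
for n,a,b in[('R',(450,190),(325,432)),('L',(365,165),(262,402))]:
    p,q=crop(c,*a,.072),crop(c,*b,.072);d=p-q;print(n,p.round(4),q.round(4),'yaw of y',np.arctan2(-d[0],d[1]).round(3),'len',np.hypot(*d).round(4),'dist',(np.cross(d/np.hypot(*d),C-q)).round(4))
for n,a in[('t1',(317,118)),('t2',(162,243)),('mark',(222,243))]:
    d=crop(c,*a,.074)-C;print(n,np.arctan2(d[1],d[0]).round(3),np.hypot(*d).round(4))
# depth-based slot: pixels deep between rims
P,_=cloud(c)
d=c['range_z'];face=np.hypot(*(P[:,:2]-C).T)
# pixel mask: rays crossing z=.072 plane within r<.036 but whose depth hits z<.05
R=c['extrinsics'][:3,:3];o=-R.T@c['extrinsics'][:3,3]
g=P-o;X=o+g*((.072-o[2])/g[:,2])[:,None]
m=(np.hypot(*(X[:,:2]-C).T)<.036)&(P[:,2]<.066)&(P[:,2]>-.02)
r=cv2.minAreaRect((X[m,:2]*1000).astype(np.float32));print('slot',r,m.sum(),X[m,:2].mean(0).round(4))
E
```

```text
center [ 0.5524 -0.1728]
fit [ 0.5527 -0.1736] 0.037
R [ 0.5678 -0.1456] [ 0.5533 -0.205 ] yaw of y -0.24 len 0.0612 dist 0.0081
L [ 0.5494 -0.144 ] [ 0.5385 -0.2009] yaw of y -0.189 len 0.0579 dist -0.0088
t1 1.947 0.0408
t2 3.024 0.0417
mark 2.89 0.0301
slot ((551.0614013671875, -172.5177459716797), (59.97808837890625, 17.11347198486328), 74.89582824707031) 501 [ 0.5513 -0.1714]<stdin>:9: DeprecationWarning: Arrays of 2-dimensional vectors are deprecated. Use arrays of 3-dimensional vectors instead. (deprecated in NumPy 2.0)
```

Slot centre is (0.5522, -0.173), yaw about -0.25. The inner radius fits as 37.0 mm, which matches the text. The key is at (0.593, 0.1025), yaw 0.205, top at 0.151, also as expected. Moving to hover over the key.

Request:
{"api": "move_arm", "payload": {
  "commands": [
    [[1.2,0.5,0,0,0,0],[2.4,1,0,0,0,0],[3.6,1.5,0.4,0,0,0],[4.6,1.95,0.8,0,0,0],[5.5,2.3,1.1,0,0,0],[5.5,2.3,1.1,0,0,0]]
  ]
}}

```text
time: 2.33
position: [0.5946, 0.1, 0.3593]
tool_rot: [0.632, 0.775, -0.001, -0.001]
ft_force: [-0.4, 0.5, -0.3]
grip_width: 0.0876
grip_force: 0.0
```

```bash
python3 - <<'E'
from h import *
c=cap('wrist');P,_=cloud(c)
k=(.593,.1025)
m=(np.hypot(*(P[:,:2]-k).T)<.035)&(P[:,2]>.13)&(P[:,2]<.165)
q=P[m];t=q[q[:,2]>.145];print(len(q),len(t),t.mean(0).round(4),t.min(0).round(3),t.max(0).round(3))
if len(t)>5:print(cv2.minAreaRect((t[:,:2]*1000).astype(np.float32)))
print(get_obs()['position'])
c=cap('top');P,_=cloud(c);R=c['extrinsics'][:3,:3];o=-R.T@c['extrinsics'][:3,3]
g=P-o;X=o+g*((.072-o[2])/g[:,2])[:,None];C=np.array([.5527,-.173])
m=(np.hypot(*(X[:,:2]-C).T)<.034)&(P[:,2]<.066)
print(m.sum(),cv2.minAreaRect((X[m,:2]*1000).astype(np.float32)) if m.sum()>5 else '')
m=(np.hypot(*(X[:,:2]-C).T)<.034);print(np.median(P[m,2]))
E
```

```text
818 743 [0.5933 0.1059 0.1506] [0.584 0.085 0.145] [0.603 0.124 0.153]
((593.4461059570312, 104.45515441894531), (11.676616668701172, 38.5941276550293), 12.128861427307129)
[0.59467015 0.09869663 0.35996311]
139 ((550.5394287109375, -174.20314025878906), (63.508113861083984, 16.34377098083496), 75.97999572753906)
0.07076017668376483
```

Wrist measurement of the key: (0.5934, 0.1045), top 0.151, width 38.6 x 11.7 mm. The top camera gives the slot at (0.5505, -0.174), yaw -0.245, so both agree. Descending and gripping.

Request:
{"api": "move_arm", "payload": {
  "commands": [
    [[0.12,0,0.5,0,0,0],[0.12,0,1,0,0,0],[0.12,0,1.5,0,0,0],[0.12,0,1.5,0,0,0]]
  ]
}}

```text
time: 2.92
position: [0.5932, 0.1017, 0.2998]
tool_rot: [0.634, 0.774, -0.001, -0.001]
ft_force: [0.3, 0.7, 0.4]
grip_width: 0.0871
grip_force: 0.0
```

Request:
{"api": "move_arm", "payload": {
  "commands": [
    [[0,0,0,0,0,0],[0,0,0,0,0,0],[0,0,0,0,0,0],[0,0,0,0,0,0],[0,0,0,0,0,0],[0,0,0,0,0,0]]
  ],
  "claw": 1,
  "squeeze": 45
}}

```text
time: 3.68
position: [0.5934, 0.1038, 0.3007]
tool_rot: [0.633, 0.775, -0.0, -0.0]
ft_force: [-0.1, -0.5, 0.1]
grip_width: 0.0347
grip_force: 0.0
```

Request:
{"api": "move_arm", "payload": {
  "commands": [
    [[0,0,0,0,0,0],[0,0,0,0,0,0],[0,0,0,0,0,0],[0,0,0,0,0,0],[0,0,0,0,0,0]]
  ]
}}

```text
time: 4.3
position: [0.5936, 0.1037, 0.3007]
tool_rot: [0.633, 0.774, 0.0, 0.0]
ft_force: [0.5, -1.0, -0.6]
grip_width: 0.0114
grip_force: 44.9
```

Request:
{"api": "move_arm", "payload": {
  "commands": [
    [[0,0,-0.5,0,0,0],[0,0,-1,0,0,0],[0,0,-1.5,0,0,0],[0,0,-2,0,0,0],[0,0,-2,0,0,0]]
  ]
}}

```text
time: 4.92
position: [0.5936, 0.1037, 0.3819]
tool_rot: [0.633, 0.775, 0.001, 0.001]
ft_force: [0.4, -0.1, -2.0]
grip_width: 0.0119
grip_force: 44.9
```

Key is held (11.9 mm opening). Carrying it over to the lock.

Request:
{"api": "move_arm", "payload": {
  "commands": [
    [[-1,-0.35,0,0,0,0.05],[-2,-0.75,0,0,0,0.12],[-3,-1.1,0,0,0,0.19],[-4,-1.5,0,0,0,0.26],[-5,-1.85,0,0,0,0.33],[-6,-2.2,0,0,0,0.41],[-6.58,-2.41,0,0,0,0.45],[-6.58,-2.41,0,0,0,0.45],[-6.58,-2.41,0,0,0,0.45]]
  ]
}}

```text
time: 6.05
position: [0.5512, -0.1728, 0.3797]
tool_rot: [0.789, 0.614, -0.0, -0.001]
ft_force: [0.4, 0.5, -2.3]
grip_width: 0.0113
grip_force: 44.9
```

```bash
python3 - <<'E'
from h import *
c=cap('wrist');s=cap('scene')
cv2.imwrite('pics/g.png',np.hstack([cv2.resize(c['pixels'][140:300,150:350],(500,400)),cv2.resize(s['pixels'][60:220,210:330],(300,400))]))
o=get_obs();print(o['position'],o['tool_rot'],o['moment'])
E
```

```text
[ 0.55144575 -0.17228992  0.38018534] [ 7.88999717e-01  6.14392998e-01 -1.79961871e-04 -8.11054336e-04] [-0.01929884  0.00818599  0.01819429]
```

View pics/g.png

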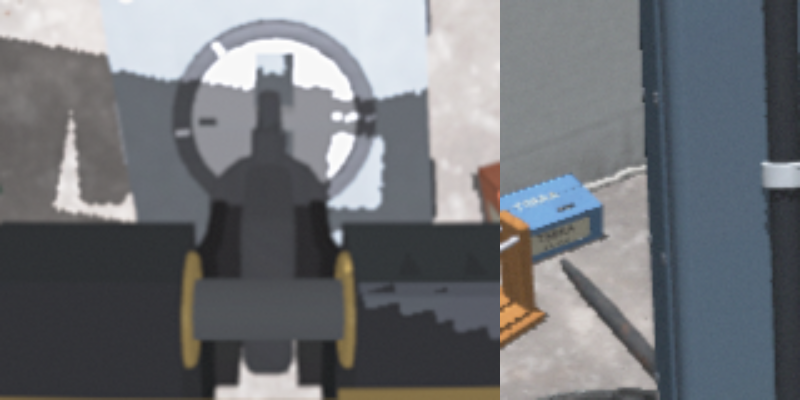

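The prongs line up with the slot's direction, but the slot centre (274,120) sits slightly right of the prong (268,110). I'll measure that offset in the tool frame.

```bash
python3 - <<'E'
from h import *
from scipy.spatial.transform import Rotation as Ro
c=load('wrist');P,_=cloud(c);o=get_obs();T=Ro.from_quat(o['tool_rot']).as_matrix();p=np.array(o['position'])
R=c['extrinsics'][:3,:3];cam=-R.T@c['extrinsics'][:3,3]
L=(P-p)@T
m=(abs(L[:,0])<.045)&(abs(L[:,1])<.025)
for a,b in[(.2,.215),(.215,.23),(.23,.25),(.25,.265)]:
    q=L[m&(L[:,2]>a)&(L[:,2]<b)]
    if len(q): print(a,len(q),q.min(0).round(4),q.max(0).round(4),np.median(q,0).round(4))
g=P-cam;X=cam+g*((.072-cam[2])/g[:,2])[:,None];LX=(X-p)@T
m=(np.hypot(LX[:,0],LX[:,1])<.036)&(P[:,2]<.066)&(LX[:,0]>.005)
if m.sum(): print('slot',m.sum(),LX[m].min(0).round(4),LX[m].max(0).round(4),np.percentile(LX[m,1],[3,50,97]).round(4))
r=P[(P[:,2]>.0735)&(P[:,2]<.079)];l=(r-p)@T;l=l[(np.hypot(l[:,0],l[:,1])<.055)&(l[:,0]>.0)]
A=np.c_[2*l[:,:2],np.ones(len(l))];s=np.linalg.lstsq(A,(l[:,:2]**2).sum(1),rcond=None)[0];print('ring',len(l),s[:2].round(4),np.sqrt(s[2]+s[:2]@s[:2]).round(4))
E
```

```text
0.2 391 [-0.0002 -0.0193  0.2   ] [0.0243 0.0163 0.215 ] [ 0.0136 -0.0021  0.2007]
0.215 43 [ 0.0224 -0.0054  0.2155] [0.0243 0.0018 0.2298] [ 0.0239 -0.0014  0.2228]
0.23 49 [ 0.0221 -0.0056  0.2302] [0.0243 0.0021 0.25  ] [ 0.0238 -0.0014  0.2398]
0.25 11 [ 0.0224 -0.0051  0.2505] [0.0242 0.0022 0.2566] [ 0.0239 -0.0014  0.2521]
slot 300 [ 0.0057 -0.0081  0.3082] [0.0293 0.0095 0.3082] [-0.0081  0.0008  0.0085]
ring 959 [0.0013 0.0005] 0.0389
```

Offset is about +2 mm in tool y and +1.5 mm in tool x. Correct for that and descend.

Request:
{"api": "move_arm", "payload": {
  "commands": [
    [[0.04,0.05,0.3,0,0,0],[0.04,0.05,0.7,0,0,0],[0.04,0.05,1.1,0,0,0],[0.04,0.05,1.3,0,0,0],[0.04,0.05,1.5,0,0,0],[0.04,0.05,1.5,0,0,0]]
  ]
}}

```text
time: 6.9
position: [0.5538, -0.1725, 0.3201]
tool_rot: [0.789, 0.614, -0.0, -0.001]
ft_force: [-0.1, 0.3, -2.2]
grip_width: 0.012
grip_force: 44.9
```

Request:
{"api": "move_arm", "payload": {
  "commands": [
    [[0,0,0.2,0,0,0],[0,0,0.4,0,0,0],[0,0,0.6,0,0,0],[0,0,0.8,0,0,0],[0,0,1,0,0,0],[0,0,1,0,0,0]]
  ]
}}

```text
time: 7.65
position: [0.5536, -0.1723, 0.2798]
tool_rot: [0.789, 0.614, -0.0, -0.001]
ft_force: [0.1, -0.4, -2.2]
grip_width: 0.0114
grip_force: 44.9
```

Prongs are in with no contact force, and the collar is about 2 mm above the face. Easing down the rest.

Request:
{"api": "move_arm", "payload": {
  "commands": [
    [[0,0,0.03,0,0,0],[0,0,0.05,0,0,0],[0,0,0.06,0,0,0],[0,0,0.06,0,0,0]]
  ]
}}

```text
time: 8.15
position: [0.5539, -0.1724, 0.2785]
tool_rot: [0.789, 0.614, 0.0, 0.0]
ft_force: [0.6, -0.1, -2.9]
grip_width: 0.0118
grip_force: 44.9
```

Request:
{"api": "move_arm", "payload": {
  "commands": [
    [[0,0,0.02,0,0,0],[0,0,0.03,0,0,0],[0,0,0.03,0,0,0]]
  ]
}}

```text
time: 8.52
position: [0.554, -0.1724, 0.2777]
tool_rot: [0.789, 0.614, 0.0, 0.0]
ft_force: [-0.7, 0.6, 4.2]
grip_width: 0.0113
grip_force: 45.0
```

The collar is seated (+6 N at the expected height). Turning clockwise now.

Request:
{"api": "move_arm", "payload": {
  "commands": [
    [[0,0,-0.01,0,0,0.12],[0,0,-0.01,0,0,0.24],[0,0,-0.01,0,0,0.36],[0,0,-0.01,0,0,0.48],[0,0,-0.01,0,0,0.6],[0,0,-0.01,0,0,0.72],[0,0,-0.01,0,0,0.84],[0,0,-0.01,0,0,0.96],[0,0,-0.01,0,0,1.05],[0,0,-0.01,0,0,1.05]]
  ]
}}

```text
time: 9.78
position: [0.5543, -0.1729, 0.2778]
tool_rot: [0.991, 0.136, 0.001, 0.001]
ft_force: [-0.3, -1.2, 0.2]
grip_width: 0.0117
grip_force: 44.9
```

```bash
python3 - <<'E'
from h import *
o=get_obs();print(o['position'],o['tool_rot'],o['moment'],o['ft_force'],o['q'])
E
```

```text
[ 0.55427063 -0.17285295  0.27778014] [9.90706217e-01 1.36015301e-01 6.86887066e-04 7.46443642e-04] [-0.24267551 -0.00200882  0.03351003] [-0.29613444 -1.19928401  0.20420662] [-4.94579584e-01  6.40392332e-01  1.65310353e+00 -5.27466057e-04
  8.46106883e-01  8.03689436e-01]
```

Request:
{"api": "move_arm", "payload": {
  "commands": [
    [[0,0,0,0,0,0.05],[0,0,0,0,0,0.1],[0,0,0,0,0,0.13],[0,0,0,0,0,0.13]]
  ]
}}

```text
time: 10.28
position: [0.5543, -0.1729, 0.2778]
tool_rot: [0.997, 0.072, 0.001, 0.001]
ft_force: [-0.1, -3.6, 0.5]
grip_width: 0.0113
grip_force: 45.0
```

```bash
python3 - <<'E'
from h import *
o=get_obs();print(o['tool_rot'],o['moment'],o['ft_force'],2*np.arctan2(o['tool_rot'][1],o['tool_rot'][0]))
E
```

```text
[9.97409736e-01 7.19187130e-02 6.87074168e-04 1.02279995e-03] [-0.6350003  -0.12179507  0.26666735] [-0.0568172  -3.61922302  0.51377492] 0.1439618201014915
```

Request:
{"api": "move_arm", "payload": {
  "commands": [
    [[0,0,0,0,0,0.03],[0,0,0,0,0,0.06],[0,0,0,0,0,0.06]]
  ]
}}

```text
time: 10.65
position: [0.5543, -0.1728, 0.2778]
tool_rot: [0.999, 0.042, 0.001, 0.001]
ft_force: [1.6, -4.8, 1.1]
grip_width: 0.0118
grip_force: 46.7
```

```bash
python3 - <<'E'
from h import *
o=get_obs();print(o['tool_rot'],o['moment'],o['ft_force'],2*np.arctan2(o['tool_rot'][1],o['tool_rot'][0]))
E
```

```text
[9.99125293e-01 4.17991066e-02 6.53050769e-04 1.02803226e-03] [-0.92571914 -0.26009477  0.96770437] [ 1.57226678 -4.84177526  1.09136486] 0.08362263769468263
```

The moment has risen from about 0.05 to 0.97 N m, so it is at the stop. I'll add a slight press, then release and lift.

Request:
{"api": "move_arm", "payload": {
  "commands": [
    [[0,0,0,0,0,0.03],[0,0,0,0,0,0.03]]
  ]
}}

```text
time: 10.9
position: [0.5544, -0.1728, 0.2778]
tool_rot: [1.0, 0.027, 0.001, 0.001]
ft_force: [1.8, -5.0, -0.2]
grip_width: 0.0122
grip_force: 47.5
```

Request:
{"api": "move_arm", "payload": {
  "commands": [
    [[0,0,0,0,0,0],[0,0,0,0,0,0],[0,0,0,0,0,0],[0,0,0,0,0,0],[0,0,0,0,0,0],[0,0,0,0,0,0],[0,0,0,0,0,0],[0,0,0,0,0,0]]
  ],
  "claw": -1
}}

```text
time: 11.9
position: [0.5539, -0.1724, 0.2776]
tool_rot: [1.0, 0.026, 0.0, -0.0]
ft_force: [0.4, -0.1, -0.7]
grip_width: 0.0832
grip_force: 0.0
```

Request:
{"api": "move_arm", "payload": {
  "commands": [
    [[0,0,-0.3,0,0,0],[0,0,-0.8,0,0,0],[0,0,-1.5,0,0,0],[0,0,-2.5,0,0,0],[-1,0,-3,0,0,0],[-2,0,-3,0,0,0],[-2,0,-3,0,0,0]]
  ]
}}

```text
time: 12.78
position: [0.4716, -0.1759, 0.3985]
tool_rot: [1.0, 0.025, -0.001, -0.0]
ft_force: [0.6, -0.4, 0.4]
grip_width: 0.0867
grip_force: 0.0
```

```bash
python3 - <<'E'
from h import *
c=cap('wrist');u=cv2.resize(c['pixels'],(800,600));cv2.imwrite('pics/h.png',u)
print(get_obs()['position'],get_obs()['time'])
E
```

```text
[ 0.47317769 -0.17643333  0.39862384] 12.825
```

View pics/h.png

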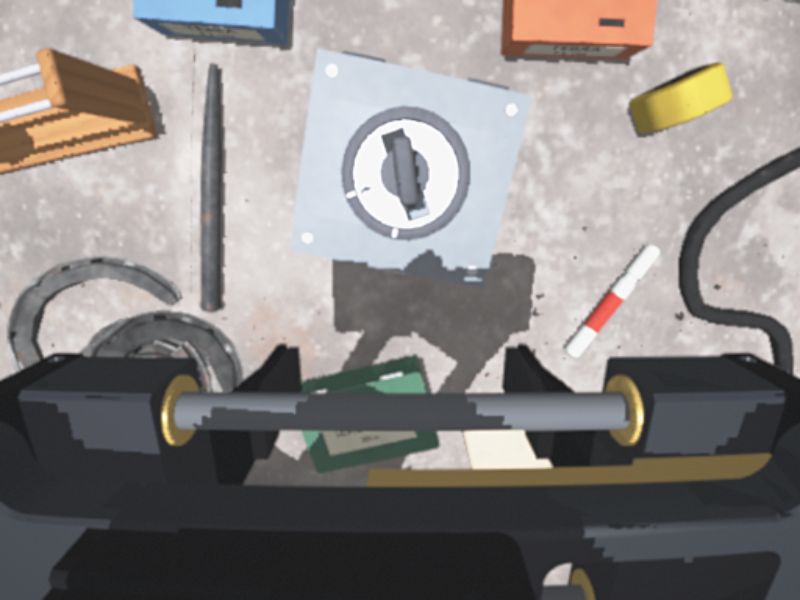

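The key stands upright in the lock with its collar on the face. The barrel mark (365,189) lines up with the open tick (350,195), ring centre (406,172). A numeric check before handing in.

```bash
python3 - <<'E'
from h import *
c=load('wrist');im=c['pixels'][55:165,205:315]
cv2.imwrite('pics/i.png',cv2.resize(im,(600,600),interpolation=cv2.INTER_CUBIC))
P,_=cloud(c);m=(np.hypot(*(P[:,:2]-[.553,-.173]).T)<.03)&(P[:,2]>.115)
t=P[m];print(np.percentile(t[:,2],98).round(4),cv2.minAreaRect((t[:,:2]*1000).astype(np.float32)))
q=P[(np.hypot(*(P[:,:2]-[.553,-.173]).T)<.02)&(P[:,2]>.074)&(P[:,2]<.085)];print('collar top z',np.median(q[:,2]),len(q))
E
```

```text
0.1294 ((552.9166870117188, -172.48597717285156), (39.704978942871094, 12.283232688903809), 9.610771179199219)
collar top z 0.07811725474474977 424
```

View pics/i.png

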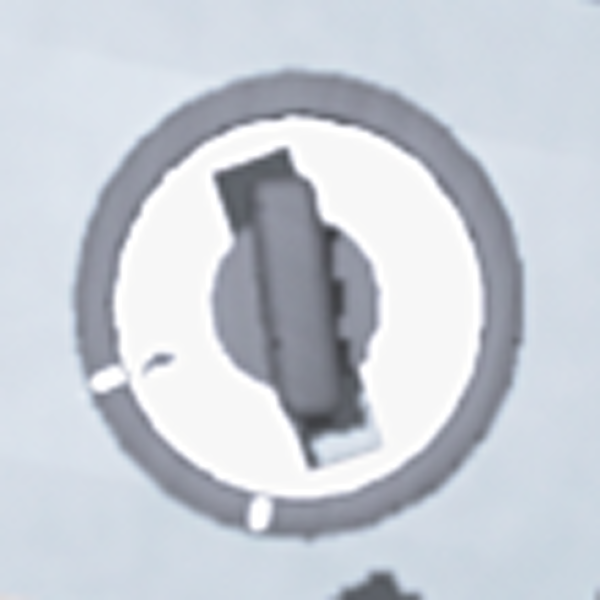

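The mark (158,362) and the open tick (107,379) lie within about 1° of each other seen from the centre. The collar top is at 0.078, so the key is fully seated. Handing in.

```bash
python3 -c "
from rig import *
print(hand_in())"
```

```text
the job is handed in; nothing more can be done
None
```

I put the fork key fully into the lock and turned it clockwise to the stop. It now stands free in the lock, and the job was handed in at about 13 s; hand-in gave no verdict.

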